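# Bolt the reagent lock box

### The job

The lid of the reagent lock box on the bench is shut but its barrel bolt is drawn back. Lift the bolt's handle up, slide the bolt across into the keeper, and turn the handle all the way down into the keeper's notch so the bolt cannot slide back. Feel for the notch and do not ram or force the bolt against the keeper (20 N at most), and leave the dish, the jar and the bottle alone.

Things in the scene. Friction and masses are not known exactly. Their poses are not given: they have to be found in the camera images.
- case: the reagent lock box, fixed: grey steel box with white lid, 150 mm deep (x), 300 wide (y), top at z = 79 mm. Origin: centre of its underside; x points to its back, y to its left. The bolt's rod lies along y at case x = -0.035, z = 0.103, 24 mm over the top. The lid is the left part of the top (y > -0.021), the fixed deck with the keeper the right part; neither moves
- bolt (a joint): slide of the bolt, m; grows as it moves right (case -y) into the keeper. The handle's stem stands at case y = 0.010 - value. Starts drawn back at 0 to 0.018. Takes about 2 N to slide and stays where it is left. The keeper's notch lies at a value between 0.072 and 0.108
- handle (a joint): turn of the bolt's handle about the rod, rad: 0 = upright, pi/2 = level, towards the robot (case -x); range -0.35 to 1.52. Starts lying at 1.25 to 1.5. Takes about 1 N at the knob and stays where it is left. It rests at about 0.85 on the keeper's jaws and must be below 0.75 to pass over them; in the notch it goes down to 1.52
- knob (a point): centre of the handle's steel cross knob: a drum 18 mm in diameter and 20 mm long, its axis parallel to the rod, its flat ends facing left and right, 52 mm from the rod's axis on a square stem 8 mm wide. When the handle lies down the knob is 12 mm in front of the box's front face, so fingers can straddle it along case y from above; the drum can turn between the fingers
- stem_root (a point): point on the rod's axis where the handle's stem is rooted; moves with the bolt
- guide: base plate of the steel keeper on the deck; origin 79 mm above the case's origin, same axes; fixed. The keeper on it is screwed down rigidly through slots, up to 18 mm to either side of the middle (point keeper_mid): this setting is not given and must be seen or felt. A push of over 20 N on the keeper, by bolt or fingers, counts as ramming
- keeper_mid (a point): fixed point on the deck where the middle of the notch would be at the middle setting (bolt value 0.090). The notch is 11.2 mm wide between two upright jaws, 6 mm thick, 14 to 20 mm in front of the rod's axis and 12 mm higher than it; the left jaw is 32 mm long. A staple arches over the rod (31 mm wide, 8 to 14 mm above the axis): the raised stem stops on it 6 mm past the notch's middle
- petri: bystander: round clear dish with lid, 60 mm across, 15 high, standing on the back of the box's top; origin under its centre
- jar: bystander: white sample jar, 65 mm across, 84 high, on the bench at one end of the box; origin under its centre
- bottle: bystander: wide-mouth bottle, 62 mm across, 102 high, on the bench at the other end of the box; origin under its centre

How it is judged:
On the way, in this order (a step that is already met when the one before it is completed fails the run):
1. the handle is lifted (below 0.75 rad) while the bolt is still drawn back (value of joint handle below 0.75 rad and value of joint bolt below 0.055 m), for 0.1 s.
2. the bolt is slid across into the keeper with its handle still raised (value of joint bolt above 0.0685 m and value of joint handle below 1 rad), for 0.1 s.
At the end, for the whole second after the job is handed in: the bolt is across (slide over 0.0685 m) with its handle turned down into the keeper's notch (over 1.38 rad), at rest and released (value of joint bolt above 0.0685 m and value of joint handle above 1.38 rad and velocity of joint bolt between -0.01 and 0.01 m/s and velocity of joint handle between -0.1 and 0.1 rad/s); the robot touches nothing.
It fails at once if the keeper is loaded with more than 20 N, by the bolt or by anything else (contact force between guide and anything else above 20 N).
It fails at once if the dish is moved by more than 20 mm (distance of petri from where it was at the start of the episode above 0.02 m).
It fails at once if the jar is moved by more than 20 mm (distance of jar from where it was at the start of the episode above 0.02 m).
It fails at once if the bottle is moved by more than 20 mm (distance of bottle from where it was at the start of the episode above 0.02 m).
It also fails if it takes over 61 s, if anything falls off the work surface, if the arm or the gripper's body presses on something with over 40 N, if the wrist force passes 120 N, or if a joint passes its speed limit or range.

### The arm

A 7-joint arm with a two-finger parallel gripper is mounted at the origin on a cart in front of the work surface, level with it; the furniture and walls round the work are solid. World frame = base frame: x ahead of the robot, y to its left, z up, the work surface at z = 0. Lengths are in m, angles in rad, forces in N, time in s.
With the tool pointing down it reaches from about 0.425 to 0.925 m from the base axis. Payload 6.8 kg.
Tool frame: the origin (TCP) lies at the very end of the fingers, on their centre line; the grasp point (between the pads) lies 19 mm behind it; z points along the fingers, y is the line along which they close (so a half turn about z gives the same grasp; the last joint's range is limited). The gripper opens to 85 mm and grips with 20 to 120 N. Pads are 22 mm wide; open, the fingers measure 114 mm over their backs; the gripper's body (76 mm by 85 mm) begins 54 mm behind the grasp point. The pads swing forward as they close: fully open they stand 13 mm farther back than shut.
Start: joints at [1.103, 0.477, 0.022, 1.555, -0.011, 1.109, -0.083], TCP at [0.238, -0.632, 0.231] pointing down, gripper open.
Joint ranges: [-2.96, 2.96], [-0.34, 2.1], [-1.41, 1.46], [0.24, 2.44], [-1.37, 4.51], [0.17, 1.92], [-2.96, 2.96]. Speed limits (rad/s): [2.39, 2.39, 3.14, 3.14, 3.14, 3.14, 3.14].

### API

Orientations are given as a unit quaternion [w, x, y, z].
In Python, from station import bot gives the robot as it stands.
- The arm moves only by the tool jog_arm, never from a script. Its argument "motion" is a list of rows, each a list of 7 numbers: the turn, a rotation vector about the tool's x, y, z in rad, then the shift along the tool's x, y, z in mm, then the finger opening in mm, from 0 to 85.4. A call has 1 to 10 rows; each row is the pose to reach, as a shift and turn from the pose commanded when the call began, along the tool's axes at that moment; what a row does not reach only later rows make up. A row lasts 1/8 s, in which the tool goes at most 62.5 mm and 10.7 degrees, less where a joint would pass 70% of its speed; a pose out of reach is approached as far as the arm can. A call with a gripper value outside its range is refused whole. The fingers move at their own pace and stop on an object; "grip_force" is the grip in N (left out, the last holds). Time passes only in rows, so rows that repeat a pose let the fingers close. It gives the time, the measured TCP pose, the force, the opening and the grip force at its end, in the units of the state.
- bot.get_obs(): the state, without advancing time (a new reading comes with each control period).
- bot.read_camera(name): name is "side" or "top" or "wrist"; returns a dict with "pixels" (420x560x3 uint8, red, green, blue), "camera_matrix" (3x3 intrinsics, pixels), "T" (4x4, takes a point from camera to world coordinates); the wrist camera has in their place "tool_from_camera" (4x4, takes a point from camera to tool coordinates, whose origin is the TCP and whose axes are the flange's). Camera axes: x right, y down, z forward; pixel columns grow to the right and rows downward; lengths in m; the calibration is good to about 2 mm. A picture is of the moment at which its call begins: read the wrist's pose just before it. There is no depth.
- bot.hand_in(): hands the job in; it is judged then, once.
Trained networks look in a picture, given as the dict that the camera call returned (one of the last four; its "shot" number tells which), for a name from the list of things; names that differ only in an ending like _2 or _b are one class to them, and where a whole thing is asked for, a point or a joint stands for the part that bears it (a point fixed in the world has none). Each returns a list of dicts, best first, with "score" (0 to 1); they miss things now and then, are a little off and sometimes report something else, mostly with a low value. They report only what shows in the picture. A call takes as long as a camera call.
- bot.spot_in(thing, picture): "xy" ([column, row] in pixels, amid what is visible of it).
- bot.tip_of(thing, picture): "xy" ([column, row] in pixels: a listed point, or the origin of a listed thing).
The state is a dict: "t": time; "q": joint angles; "joint_vel": joint speeds; "joint_torque": joint torques, N m; "eef_pos": TCP position; "tool_rot": TCP orientation; "contact_force": force on the tool from outside, world axes, zero at the start; "torque": the same for the moment, N m; "gripper_width": opening from 0.0 (shut) to 1.0 (fully open); "grasp_force": force on a finger pad.
Only numpy, scipy, OpenCV 4.12 (cv2) and the standard library are available. Lean on these libraries where they do the work, as an engineer would, in place of code of your own. Each camera call takes 0.05 s, during which the arm holds its last target. There are 200 camera calls.

## Working session

There is one attempt and no reset: what is moved stays moved. The work goes in short steps, Python scripts to look and compute and a tool call to move; the robot and the scene stay as the last step left them, time stands still between calls to the robot, and variables do not carry over. Pictures are saved under pics/ and viewed, at most 10 in all, crops included, and the job is handed in when it is done.

Besides the shell and the picture viewer there is one more tool, called after ">>>" by a JSON object that holds its "fn" and its "kwargs", one argument or row to a line. jog_arm: Moves the arm, as the interface text tells. Its arguments: {"type":"object","properties":{"motion":{"type":"array"},"grip_force":{"type":"number"}},"required":["motion"]}

```bash
mkdir -p pics
cat > h.py <<'E'
import numpy as np, cv2
from station import bot
from scipy.spatial.transform import Rotation as R
def rot(o): q=o["tool_rot"]; return R.from_quat([q[1],q[2],q[3],q[0]])
def save(p,n): cv2.imwrite(f"pics/{n}.png",p["pixels"][:,:,::-1])
def camT(p,o=None):
    if "T" in p: return np.array(p["T"])
    T=np.eye(4);T[:3,:3]=rot(o).as_matrix();T[:3,3]=o["eef_pos"]
    return T@np.array(p["tool_from_camera"])
def ray(p,xy,o=None):
    T=camT(p,o);d=T[:3,:3]@np.linalg.solve(np.array(p["camera_matrix"]),[xy[0],xy[1],1]);return T[:3,3],d
def atz(p,xy,z,o=None):
    c,d=ray(p,xy,o);return c+d*(z-c[2])/d[2]
def tri(rs):
    A=np.zeros((3,3));b=np.zeros(3)
    for c,d in rs:
        d=d/np.linalg.norm(d);P=np.eye(3)-np.outer(d,d);A+=P;b+=P@c
    return np.linalg.solve(A,b)
E
python3 - <<'E'
from h import *
np.set_printoptions(precision=4,suppress=True)
o=bot.get_obs();print(o)
ps={}
for n in("side","top"):
    p=bot.read_camera(n);save(p,n);ps[n]=p
    print(n,p["T"])
for t in("case","knob","stem_root","keeper_mid","guide","petri","jar","bottle"):
    rs=[]
    for n,p in ps.items():
        r=bot.tip_of(t,p)
        print(t,n,[(np.round(a["xy"],1),round(a["score"],2)) for a in r[:2]])
        if r: rs.append(ray(p,r[0]["xy"]))
    if len(rs)==2: print("  tri",tri(rs))
E
```

```text
{'t': 0.0, 'q': array([ 1.1029,  0.4778,  0.0224,  1.5565, -0.0115,  1.1093, -0.0832]), 'joint_vel': array([ 0.001 , -0.0001,  0.0002,  0.0002, -0.0004,  0.0006, -0.0005]), 'joint_torque': array([ -0.0001, -59.6436,   1.6081, -28.1193,   0.0125,   0.0095,
         0.    ]), 'eef_pos': array([ 0.2374, -0.6312,  0.2303]), 'tool_rot': array([-0.0009,  0.9839,  0.1789, -0.0003]), 'contact_force': array([ 0.3003, -0.3427, -0.3982]), 'torque': array([ 0.019 , -0.0104, -0.023 ]), 'grasp_force': 0.0, 'gripper_width': 0.9978393690272191}
side [[ 0.993  -0.0762  0.0905  0.5037]
 [-0.1156 -0.4622  0.8792 -0.715 ]
 [-0.0252 -0.8835 -0.4678  0.5169]
 [ 0.      0.      0.      1.    ]]
top [[ 0.0115 -0.9991  0.0417  0.5562]
 [-0.9999 -0.0116 -0.0007  0.0588]
 [ 0.0012 -0.0417 -0.9991  1.2196]
 [ 0.      0.      0.      1.    ]]
case side [(array([288.7, 250.8]), 0.77)]
case top [(array([283.5, 213.7]), 0.69)]
  tri [0.5975 0.0293 0.0004]
knob side [(array([244.7, 208.5]), 0.66)]
knob top [(array([280.5, 253.8]), 0.61), (array([291.2, 193.7]), 0.17)]
  tri [0.5077 0.0379 0.1158]
stem_root side [(array([267.7, 212.6]), 0.56)]
stem_root top [(array([283.5, 227.6]), 0.65)]
  tri [0.5592 0.0321 0.1042]
keeper_mid side [(array([266.2, 243.2]), 0.86)]
keeper_mid top [(array([319.5, 231.6]), 0.98), (array([284. , 227.3]), 0.49)]
  tri [ 0.5498 -0.0447  0.0751]
guide side [(array([283.5, 224.4]), 0.84), (array([266.9, 209.7]), 0.36)]
guide top [(array([285.9, 209.6]), 0.89)]
  tri [0.5953 0.027  0.0739]
petri side []
petri top [(array([293.5, 195.9]), 0.71), (array([285.9, 207.9]), 0.15)]
jar side [(array([310.3, 324.5]), 0.55)]
jar top [(array([385.8, 210.2]), 0.86)]
  tri [ 0.6062 -0.2024 -0.0035]
bottle side []
bottle top [(array([195.6, 186.9]), 0.55)]
```

Run:
```python
from h import *
for n in("side","top"):
    i=cv2.imread(f"pics/{n}.png"); i=i[120:330,130:410] if n=="top" else i[110:350,130:410]
    cv2.imwrite(f"pics/{n}_c.png",cv2.resize(i,None,fx=2.5,fy=2.5,interpolation=cv2.INTER_CUBIC))
```

```text
(no output)
```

View pics/top_c.png

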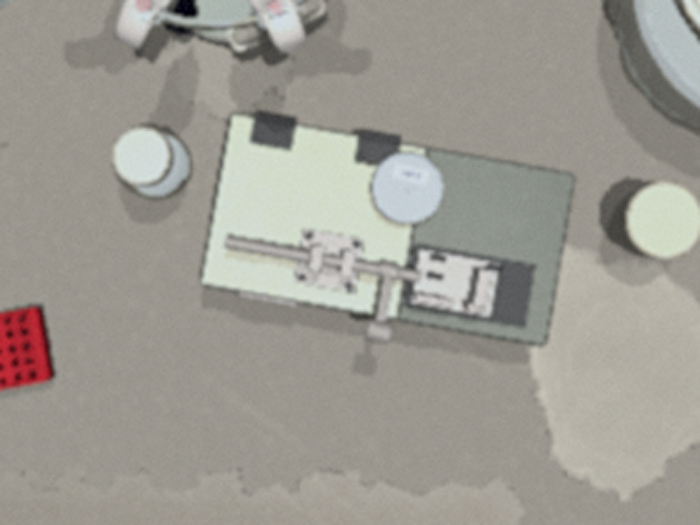

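View pics/side_c.png

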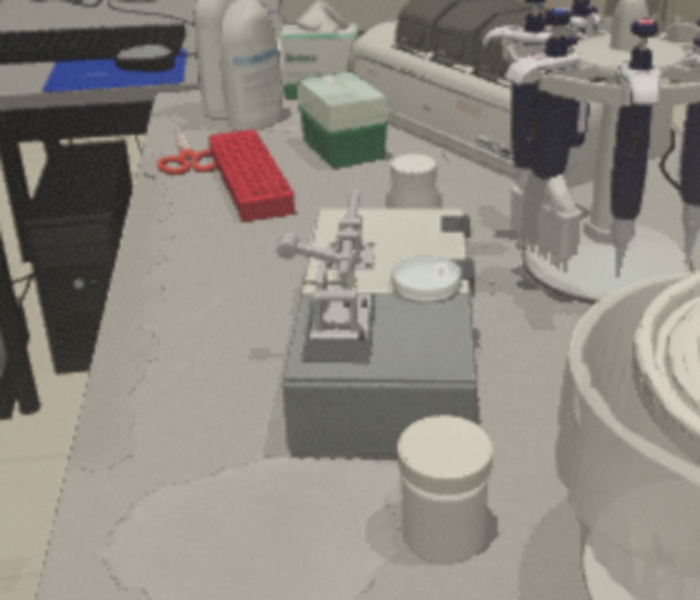

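Top view: the box is yawed about -9°. The handle lies toward the robot, with the knob at crop (378,332). The keeper is right of the stem, around crop (455,280). The jar is right of the box and the bottle left. The side view agrees: knob in front, dish on the back of the box.

Run:
```python
from h import *
np.set_printoptions(precision=4,suppress=True)
p=bot.read_camera("top");o=bot.get_obs()
f=lambda x,y:(130+x/2.5,120+y/2.5)
W=[atz(p,f(*c),.079) for c in((230,115),(573,175),(545,343),(205,285))]
C=np.array([[.075,.15],[.075,-.15],[-.075,-.15],[-.075,.15]])
W2=np.array(W)[:,:2];wm=W2.mean(0);a=(W2-wm);H=C.T@a
yaw=np.arctan2(H[0,1]-H[1,0],H[0,0]+H[1,1]);print("centre",wm,"yaw",yaw,np.degrees(yaw))
c,s=np.cos(yaw),np.sin(yaw);Rm=np.array([[c,-s],[s,c]])
print(a-C@Rm.T)
for n,xy,z in(("knob",(280.5,253.8),.11),("stem",(283.5,227.6),.103),("keeper_mid",(319.5,231.6),.079),("jawL?",f(433,287),.115)):
    w=atz(p,xy,z);print(n,w,"case",Rm.T@(w[:2]-wm))
goal=np.append(wm+Rm@[-.087,-.002],.225)
# tool target: x=x_case,y=-y_case,z down
G=np.array([[c,s,0],[s,-c,0],[0,0,-1]]);
r=rot(o);print("turn",(r.inv()*R.from_matrix(G)).as_rotvec(),"shift mm",r.inv().apply(goal-o["eef_pos"])*1000,goal)
```

```text
centre [0.5941 0.0281] yaw -0.1567221065188329 -8.979515259928851
[[-0.0022 -0.0014]
 [-0.0029  0.0039]
 [ 0.0032  0.0034]
 [ 0.0019 -0.0059]]
knob [0.5067 0.0378 0.11  ] case [-0.0878 -0.0041]
stem [0.5604 0.032  0.103 ] case [-0.0339 -0.0014]
keeper_mid [ 0.5529 -0.0446  0.079 ] case [-0.0293 -0.0782]
jawL? [ 0.5461 -0.0081  0.115 ] case [-0.0417 -0.0432]
turn [-0.     -0.      0.5165] shift mm [ 489.2579 -533.355     6.3181] [0.5078 0.0397 0.225 ]
```

>>> {"fn": "jog_arm", "kwargs": {
  "motion": [
    [0,0,0.06,54,-59,0,85],
    [0,0,0.12,109,-119,0,85],
    [0,0,0.18,163,-178,0,60],
    [0,0,0.24,217,-237,0,50],
    [0,0,0.3,272,-296,0,44],
    [0,0,0.36,326,-356,0,44],
    [0,0,0.42,381,-415,0,44],
    [0,0,0.48,435,-474,0,44],
    [0,0,0.517,489,-533,6,44],
    [0,0,0.517,489,-533,6,44]
  ],
  "grip_force": 20
}}

```text
t: 2.2
eef_pos: [0.4717, -0.0502, 0.2284]
tool_rot: [0.0, 0.997, -0.079, 0.001]
contact_force: [1.1, -0.7, -0.1]
gripper_width: 0.514
grasp_force: 0.0
```

>>> {"fn": "jog_arm", "kwargs": {
  "motion": [
    [0,0,0,10,-45,0,44],
    [0,0,0,21,-94,0,44],
    [0,0,0,21,-94,0,44],
    [0,0,0,21,-94,0,44]
  ]
}}

```text
t: 2.7
eef_pos: [0.5062, 0.0369, 0.2278]
tool_rot: [0.0, 0.997, -0.079, -0.0]
contact_force: [0.1, -0.7, -0.7]
gripper_width: 0.517
grasp_force: 0.0
```

```bash
cat > look.py <<'E'
from h import *
import sys
np.set_printoptions(precision=4,suppress=True)
def look(name,zs={"knob":.108,"stem_root":.103,"keeper_mid":.079}):
    o=bot.get_obs();p=bot.read_camera("wrist");save(p,name);r=rot(o)
    print("eef",o["eef_pos"],r.as_matrix().round(3).tolist(),"w",o["gripper_width"],"F",o["contact_force"])
    for t,z in zs.items():
        for d in bot.tip_of(t,p)[:1]:
            w=atz(p,d["xy"],z,o);print(t,np.round(d["xy"],1),round(d["score"],2),w,"tool mm",r.inv().apply(w-o["eef_pos"])*1000)
    return o,p
if __name__=="__main__": look(sys.argv[1])
E
python3 look.py w1
```

```text
eef [0.5062 0.0369 0.2278] [[0.988, -0.157, -0.0], [-0.157, -0.988, -0.001], [-0.0, 0.001, -1.0]] w 0.5174480184277177 F [ 0.1134 -0.6644 -0.735 ]
knob [273.8 207.3] 0.61 [0.5063 0.0411 0.108 ] tool mm [ -0.5268  -4.2032 119.7953]
stem_root [279.1 141.4] 0.95 [0.5614 0.0276 0.103 ] tool mm [ 56.0447   0.4473 124.7765]
keeper_mid [358.2 141. ] 0.71 [ 0.5481 -0.0438  0.079 ] tool mm [ 54.0813  73.0081 148.8267]
```

View pics/w1.png

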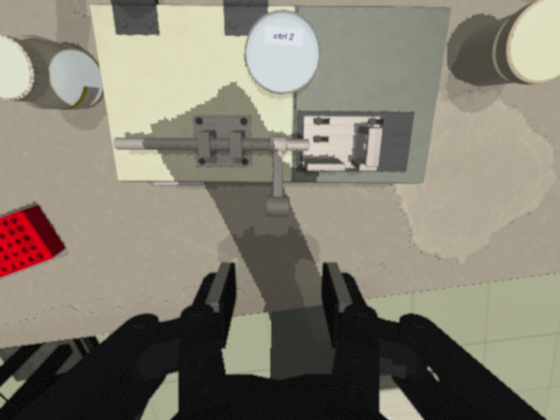

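The wrist view shows the knob at (277,205), the stem root at (280,144), and the keeper between columns 303 and 382. The yaw is aligned. I'll zoom into the keeper.

Run:
```python
import cv2
i=cv2.imread("pics/w1.png")[95:225,250:420]
cv2.imwrite("pics/w1c.png",cv2.resize(i,None,fx=4.5,fy=4.5,interpolation=cv2.INTER_CUBIC))
```

```text
(no output)
```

View pics/w1c.png

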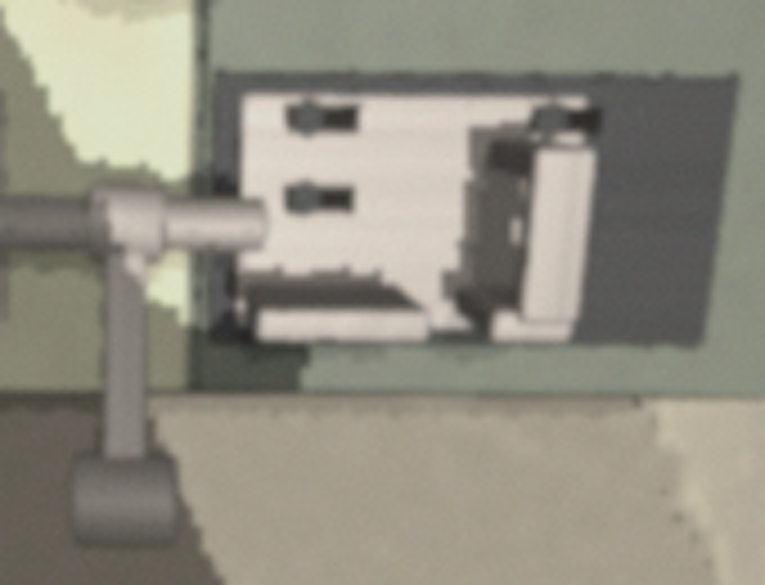

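>>> {"fn": "jog_arm", "kwargs": {
  "motion": [
    [0,0,0,0,-1,40,44],
    [0,0,0,0,-1,80,44],
    [0,0,0,0,-1,110,44],
    [0,0,0,0,-1,132,44],
    [0,0,0,0,-1,132,44],
    [0,0,0,0,-1,132,44]
  ]
}}

```text
t: 3.65
eef_pos: [0.5072, 0.0382, 0.0969]
tool_rot: [-0.0, 0.997, -0.079, 0.001]
contact_force: [0.1, 0.2, 0.8]
gripper_width: 0.517
grasp_force: 0.0
```

The zoom shows the notch gap at crop columns 428–490 with its middle near 459, and the stem at 125. That puts the notch about 63 mm from the stem now. Next I'll lower a little and grip the knob.

>>> {"fn": "jog_arm", "kwargs": {
  "motion": [
    [0,0,0,0,0,5,44],
    [0,0,0,0,0,5,30],
    [0,0,0,0,0,5,24],
    [0,0,0,0,0,5,20],
    [0,0,0,0,0,5,17],
    [0,0,0,0,0,5,17],
    [0,0,0,0,0,5,17]
  ],
  "grip_force": 20
}}

```text
t: 4.53
eef_pos: [0.5066, 0.0383, 0.091]
tool_rot: [0.0, 0.997, -0.079, 0.0]
contact_force: [-1.9, -1.2, 2.7]
gripper_width: 0.23
grasp_force: 20.8
```

```bash
python3 look.py w2
python3 - <<'E'
import cv2
i=cv2.imread("pics/w2.png")
cv2.imwrite("pics/w2.png",i)
E
```

```text
eef [0.5066 0.0383 0.091 ] [[0.988, -0.157, 0.0], [-0.157, -0.988, -0.0], [0.0, 0.0, -1.0]] w 0.23037550950798497 F [-1.8744 -1.1512  2.7367]
knob [278.8 297.5] 0.76 [0.505  0.0384 0.108 ] tool mm [ -1.6374   0.1871 -16.9784]
stem_root [282.  178.3] 0.85 [0.5597 0.0283 0.103 ] tool mm [ 53.9516   1.5248 -11.9723]
keeper_mid [425.6 172.5] 0.71 [ 0.5462 -0.0426  0.079 ] tool mm [51.7512 73.7529 12.0428]
```

View pics/w2.png

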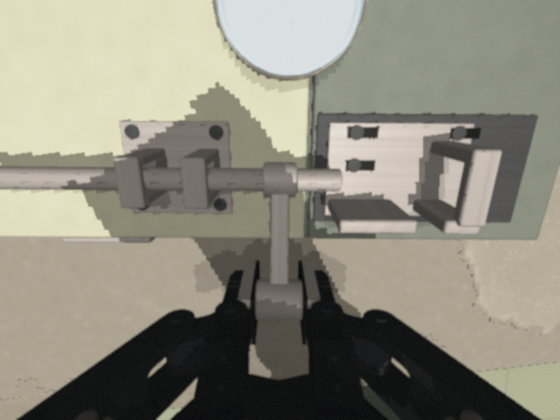

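The knob is gripped between the pads at (280,300), and the stem is at column 281. I'll triangulate the knob for its starting angle.

Run:
```python
from h import *
np.set_printoptions(precision=4,suppress=True)
p=bot.read_camera("wrist");o=bot.get_obs();r=rot(o).as_matrix()
o1=dict(o);o1["eef_pos"]=np.array([.5062,.0369,.2278])
for a,b in (((277.5,205),(279.5,300)),((273.8,207.3),(278.8,297.5)),((279.5,144),(281,178.5))):
    P=tri([ray(p,a,o1),ray(p,b,o)]);print(P,r.T@(P-o["eef_pos"])*1000)
s=bot.read_camera("side")
d=bot.tip_of("knob",s);print(d)
if d: print(tri([ray(s,d[0]["xy"]),ray(p,(279.5,300),o)]))
print(p["camera_matrix"],p["tool_from_camera"])
```

```text
[0.5115 0.037  0.1198] [  5.0551   0.5743 -28.8137]
[0.5071 0.0395 0.1111] [  0.3613  -1.2075 -20.1086]
[0.5592 0.0283 0.1012] [ 53.5201   1.7275 -10.2467]
[{'xy': [246.5, 208.9], 'score': 0.69}]
[0.511  0.0369 0.1161]
[[310.0332   0.     278.4529]
 [  0.     310.0332 213.3728]
 [  0.       0.       1.    ]] [[ 0.0001 -0.9477 -0.3192  0.0819]
 [ 1.      0.0004 -0.0007  0.0001]
 [ 0.0008 -0.3192  0.9477 -0.1418]
 [ 0.      0.      0.      1.    ]]
```

>>> {"fn": "jog_arm", "kwargs": {
  "motion": [
    [0,0,0,1.5,0,-5,17],
    [0,0,0,4,0,-10.5,17],
    [0,0,0,6.5,0,-15,17],
    [0,0,0,9.5,0,-19.5,17],
    [0,0,0,13,0,-23.5,17],
    [0,0,0,17,0,-27,17],
    [0,0,0,21,0,-30,17],
    [0,0,0,25.5,0,-32.5,17],
    [0,0,0,29,0,-34.5,17],
    [0,0,0,29,0,-34.5,17]
  ]
}}

```text
t: 6.12
eef_pos: [0.5357, 0.0339, 0.126]
tool_rot: [-0.0, 0.997, -0.079, 0.0]
contact_force: [-3.6, -2.0, 2.6]
gripper_width: 0.228
grasp_force: 20.2
```

```bash
python3 look.py w3
```

```text
eef [0.5357 0.0339 0.126 ] [[0.988, -0.157, 0.001], [-0.157, -0.988, -0.0], [0.001, -0.0, -1.0]] w 0.22777485023877656 F [-3.5524 -1.9512  2.5637]
knob [276.8 298.5] 0.56 [0.5105 0.039  0.108 ] tool mm [-25.7252  -0.9915  17.9631]
stem_root [279.2 216.5] 0.94 [0.5599 0.0297 0.103 ] tool mm [24.5565  0.4101 22.9958]
keeper_mid [394.5 205. ] 0.65 [ 0.5478 -0.0428  0.079 ] tool mm [23.9845 73.8529 46.9892]
```

View pics/w3.png

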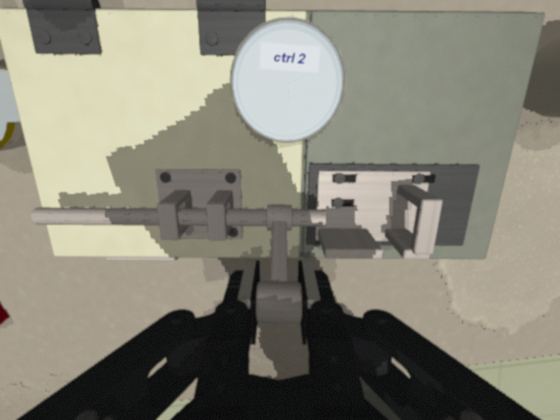

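The handle is up at about 0.5 rad and still gripped, with the stem at column 280. Now I'll slide most of the way.

>>> {"fn": "jog_arm", "kwargs": {
  "motion": [
    [0,0,0,0,4,0,17],
    [0,0,0,0,10,0,17],
    [0,0,0,0,17,0,17],
    [0,0,0,0,24,0,17],
    [0,0,0,0,31,0,17],
    [0,0,0,0,38,0,17],
    [0,0,0,0,44,0,17],
    [0,0,0,0,49,0,17],
    [0,0,0,0,52,0,17],
    [0,0,0,0,52,0,17]
  ]
}}

```text
t: 7.58
eef_pos: [0.527, -0.018, 0.1258]
tool_rot: [0.0, 0.997, -0.079, 0.0]
contact_force: [-5.6, 2.0, 7.6]
gripper_width: 0.231
grasp_force: 20.7
```

```bash
python3 look.py w4; python3 -c "
import cv2
i=cv2.imread('pics/w4.png')[140:340,180:450]
cv2.imwrite('pics/w4c.png',cv2.resize(i,None,fx=2.9,fy=2.9,interpolation=cv2.INTER_CUBIC))"
```

```text
eef [ 0.527  -0.018   0.1258] [[0.988, -0.157, 0.0], [-0.157, -0.988, -0.0], [0.0, 0.0, -1.0]] w 0.23051684505226155 F [-5.585   2.0314  7.5995]
knob [277.  298.8] 0.97 [ 0.5016 -0.0131  0.108 ] tool mm [-25.8452  -0.8712  17.8323]
stem_root [280.4 216.1] 0.95 [ 0.5513 -0.023   0.103 ] tool mm [24.8507  1.084  22.8369]
keeper_mid [312.3 207. ] 0.93 [ 0.546  -0.0429  0.079 ] tool mm [22.6776 21.554  46.8429]
```

View pics/w4c.png

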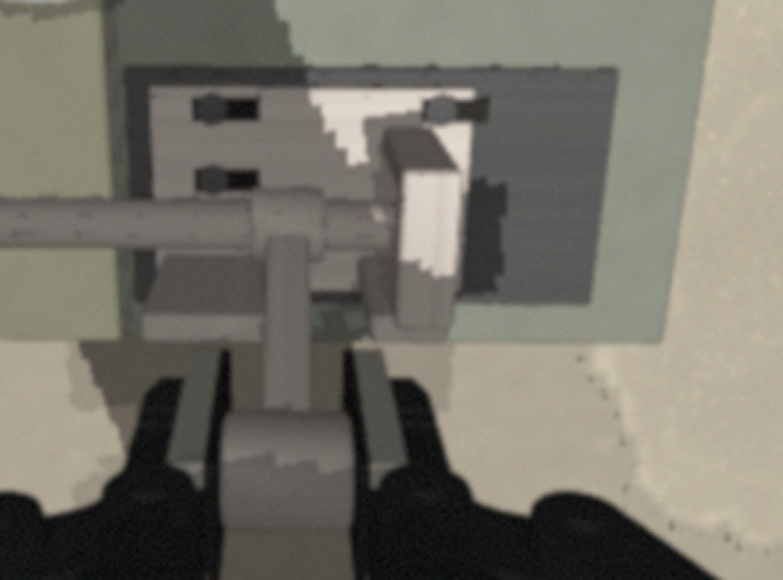

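The crop shows the stem at column 288. The left jaw's left end is at 143 and the right jaw's left end at about 372, so the stem is still left of the notch.

Run:
```python
from h import *
p=bot.read_camera("wrist");o=bot.get_obs();r=rot(o)
f=lambda x,y:(180+x/2.9,140+y/2.9)
for n,c,z in(("L",(143,314),.115),("R",(372,314),.115),("stemroot",(288,225),.113),("stemmid",(288,330),.125),("knob",(288,470),.148)):
    print(n,r.inv().apply(atz(p,f(*c),z,o)-o["eef_pos"])*1000)
```

```text
L [ 10.60763188 -26.5439816   10.83269756]
R [10.61973809 16.1080312  10.85144607]
stemroot [27.4825696   0.45067751 12.84571941]
stemmid [12.21336222  0.44413852  0.84466921]
knob [ -0.56300543   0.41525548 -22.15622111]
```

>>> {"fn": "jog_arm", "kwargs": {
  "motion": [
    [0,0,0,0,3,0,17],
    [0,0,0,0,6,0,17],
    [0,0,0,0,8.5,0,17],
    [0,0,0,0,10.3,0,17],
    [0,0,0,0,10.3,0,17],
    [0,0,0,0,10.3,0,17]
  ]
}}

```text
t: 8.57
eef_pos: [0.5254, -0.0279, 0.1259]
tool_rot: [0.0, 0.997, -0.079, 0.0]
contact_force: [-5.7, 2.9, 7.8]
gripper_width: 0.233
grasp_force: 20.8
```

>>> {"fn": "jog_arm", "kwargs": {
  "motion": [
    [0,0,0,-4,0,2.5,17],
    [0,0,0,-8,0,5.5,17],
    [0,0,0,-12,0,9,17],
    [0,0,0,-14,0,11,17],
    [0,0,0,-14,0,11,17]
  ]
}}

```text
t: 9.2
eef_pos: [0.5137, -0.026, 0.1153]
tool_rot: [-0.0, 0.997, -0.079, 0.002]
contact_force: [1.5, 0.2, 4.0]
gripper_width: 0.232
grasp_force: 21.5
```

>>> {"fn": "jog_arm", "kwargs": {
  "motion": [
    [0,0,0,-1,0,1.2,17],
    [0,0,0,-2,0,2.4,17],
    [0,0,0,-3,0,3.8,17],
    [0,0,0,-3,0,3.8,17]
  ]
}}

```text
t: 9.7
eef_pos: [0.509, -0.0252, 0.1104]
tool_rot: [0.0, 0.997, -0.079, 0.0]
contact_force: [5.0, -1.1, -0.8]
gripper_width: 0.233
grasp_force: 21.2
```

```bash
python3 look.py w5; python3 -c "
import cv2
i=cv2.imread('pics/w5.png')[120:320,180:450]
cv2.imwrite('pics/w5c.png',cv2.resize(i,None,fx=2.9,fy=2.9,interpolation=cv2.INTER_CUBIC))"
```

```text
eef [ 0.509  -0.0252  0.1104] [[0.988, -0.157, 0.001], [-0.157, -0.988, -0.0], [0.001, 0.0, -1.0]] w 0.23257074115024284 F [ 5.0203 -1.1457 -0.8219]
knob [275. 305.] 0.57 [ 0.4901 -0.0203  0.108 ] tool mm [-19.3706  -1.8717   2.4147]
stem_root [278.7 197.4] 0.58 [ 0.5485 -0.0316  0.103 ] tool mm [40.0685  0.1238  7.4499]
keeper_mid [299.8 184. ] 0.91 [ 0.5478 -0.0437  0.079 ] tool mm [41.2836 12.1807 31.4516]
```

View pics/w5c.png

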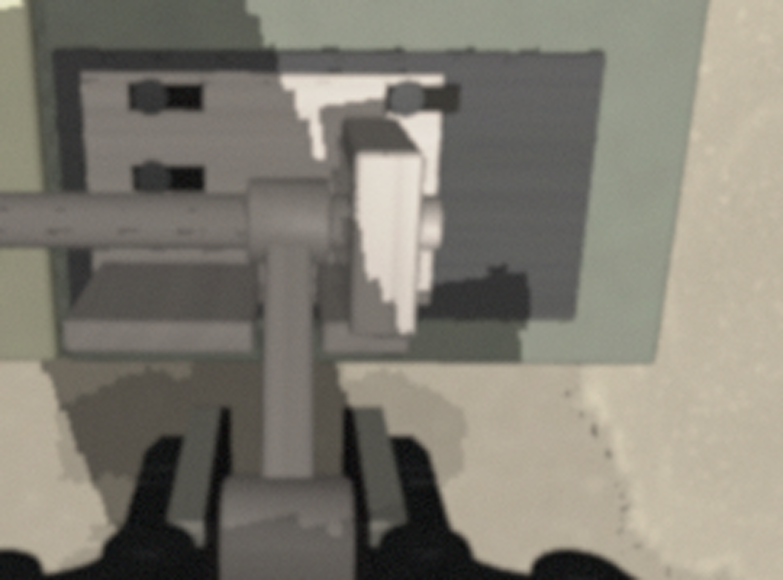

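The stem (columns 264–315) sits between the jaws (257 and 325), so it is centred over the notch. I'll lower it further.

>>> {"fn": "jog_arm", "kwargs": {
  "motion": [
    [0,0,0,-1.5,0,2,17],
    [0,0,0,-3,0,4.3,17],
    [0,0,0,-4.7,0,7,17],
    [0,0,0,-6.2,0,9.5,17],
    [0,0,0,-6.2,0,9.5,17]
  ]
}}

```text
t: 10.52
eef_pos: [0.5022, -0.024, 0.1008]
tool_rot: [0.0, 0.997, -0.079, -0.0]
contact_force: [3.9, -1.7, -0.8]
gripper_width: 0.23
grasp_force: 21.6
```

>>> {"fn": "jog_arm", "kwargs": {
  "motion": [
    [0,0,0,-1.2,0,2.5,17],
    [0,0,0,-2.2,0,5,17],
    [0,0,0,-3.1,0,7.5,17],
    [0,0,0,-3.9,0,10,17],
    [0,0,0,-4.6,0,12.5,17],
    [0,0,0,-5.1,0,15,17],
    [0,0,0,-5.4,0,17.5,17],
    [0,0,0,-5.6,0,19.5,17],
    [0,0,0,-5.6,0,19.5,17]
  ]
}}

```text
t: 11.65
eef_pos: [0.4967, -0.023, 0.0813]
tool_rot: [0.0, 0.997, -0.078, -0.0]
contact_force: [-0.7, -1.9, 0.5]
gripper_width: 0.231
grasp_force: 22.7
```

```bash
python3 look.py w6
python3 - <<'E'
from h import *
s=bot.read_camera("side");save(s,"s6");o=bot.get_obs();p=bot.read_camera("wrist")
a=bot.tip_of("knob",s);b=bot.tip_of("knob",p);print(a,b)
if a and b: print(tri([ray(s,a[0]["xy"]),ray(p,b[0]["xy"],o)]))
E
```

```text
eef [ 0.4967 -0.023   0.0813] [[0.988, -0.156, -0.001], [-0.156, -0.988, 0.0], [-0.001, 0.0, -1.0]] w 0.23092266365327985 F [-0.7473 -1.944   0.5314]
knob [273.5 302.5] 0.77 [ 0.4994 -0.0213  0.108 ] tool mm [  2.3636  -2.1162 -26.7193]
stem_root [283.4 185.7] 0.57 [ 0.5488 -0.0333  0.103 ] tool mm [ 53.0776   1.9854 -21.7593]
keeper_mid [305.4 170.4] 0.71 [ 0.5487 -0.044   0.079 ] tool mm [54.6539 12.6262  2.2401]
[{'xy': [241.2, 229.2], 'score': 0.43}] [{'xy': [277.6, 302.6], 'score': 0.65}]
[ 0.49654561 -0.02296985  0.10173457]
```

>>> {"fn": "jog_arm", "kwargs": {
  "motion": [
    [0,0,0,0,0,1,17],
    [0,0,0,0,0,2,17],
    [0,0,0,0,0,3,17],
    [0,0,0,0,0,3,17]
  ]
}}

```text
t: 12.55
eef_pos: [0.4967, -0.023, 0.0785]
tool_rot: [0.0, 0.997, -0.079, -0.0]
contact_force: [-2.5, -1.3, 3.1]
gripper_width: 0.233
grasp_force: 23.1
```

>>> {"fn": "jog_arm", "kwargs": {
  "motion": [
    [0,0,0,0,0,1,17],
    [0,0,0,0,0,2,17],
    [0,0,0,0,0,3,17],
    [0,0,0,0,0,3,17]
  ]
}}

```text
t: 13.05
eef_pos: [0.497, -0.0228, 0.0768]
tool_rot: [0.0, 0.997, -0.079, 0.0]
contact_force: [-7.9, -1.6, 18.6]
gripper_width: 0.23
grasp_force: 25.0
```

Upward force rose to 18.6 N, so the handle is at its stop. I'll relieve the load, open the fingers and withdraw straight up.

>>> {"fn": "jog_arm", "kwargs": {
  "motion": [
    [0,0,0,0,0,-2,17],
    [0,0,0,0,0,-2,17],
    [0,0,0,0,0,-2,30],
    [0,0,0,0,0,-2,42],
    [0,0,0,0,0,-2,42],
    [0,0,0,0,0,-2,42],
    [0,0,0,0,0,-2,42]
  ]
}}

```text
t: 13.92
eef_pos: [0.4971, -0.023, 0.0776]
tool_rot: [0.0, 0.997, -0.079, 0.0]
contact_force: [-0.2, 0.2, 0.9]
gripper_width: 0.489
grasp_force: 0.0
```

>>> {"fn": "jog_arm", "kwargs": {
  "motion": [
    [0,0,0,0,0,-15,42],
    [0,0,0,0,0,-40,42],
    [0,0,0,0,0,-80,42],
    [0,0,0,0,0,-120,42],
    [0,0,0,0,0,-120,42],
    [0,0,0,0,0,-120,42]
  ]
}}

```text
t: 14.68
eef_pos: [0.4968, -0.0231, 0.1979]
tool_rot: [0.0, 0.997, -0.079, 0.0]
contact_force: [-0.1, -0.4, -0.2]
gripper_width: 0.495
grasp_force: 0.0
```

```bash
python3 look.py w7
python3 - <<'E'
from h import *
s=bot.read_camera("side");o=bot.get_obs();p=bot.read_camera("wrist");t=bot.read_camera("top")
for n in("knob","stem_root"):
    a=[(c,bot.tip_of(n,c)) for c in(s,p,t)]
    a=[ray(c,d[0]["xy"],o) for c,d in a if d]
    print(n,len(a),tri(a))
i=s["pixels"][150:290,180:350,::-1];j=p["pixels"][120:260,195:365,::-1]
cv2.imwrite("pics/f.png",cv2.resize(np.hstack([i,j]),None,fx=2.3,fy=2.3,interpolation=cv2.INTER_CUBIC))
E
```

```text
eef [ 0.4968 -0.0231  0.1979] [[0.988, -0.157, 0.0], [-0.157, -0.988, -0.0], [0.0, 0.0, -1.0]] w 0.4950880215571249 F [-0.0728 -0.4406 -0.164 ]
knob [277.7 213.5] 0.57 [ 0.5006 -0.0231  0.108 ] tool mm [ 3.7611 -0.6568 89.9264]
stem_root [278.5 149.8] 0.92 [ 0.5489 -0.0314  0.103 ] tool mm [52.7446 -0.0368 94.9438]
keeper_mid [293.3 146.9] 0.97 [ 0.5464 -0.0434  0.079 ] tool mm [ 52.1571  12.1979 118.9452]
knob 3 [ 0.51896877 -0.02726796  0.11042158]
stem_root 3 [ 0.54983658 -0.02973977  0.10821528]
```

View pics/f.png

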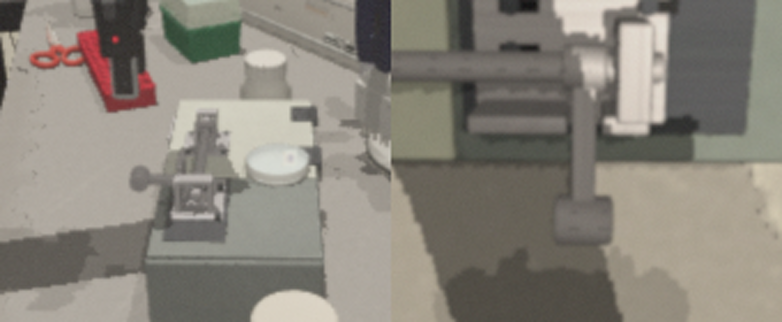

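The handle lies level in the notch (knob at (138,178) in the left panel). The gripper is clear and nothing else has moved.

```bash
python3 -c "
from station import bot
print(bot.hand_in())"
```

```text
the job is handed in; nothing more can be done
None
```

I lifted the handle, slid the bolt across, turned the handle down into the keeper's notch to its stop, released it and handed in; the result was not reported back, and the wrist force in readings after each move stayed under about 21 N, peaking as the handle met its stop.

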